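# Make up the glass-job and case-screw kits

### The arm

A 6-joint arm with a two-finger parallel gripper is mounted at the origin on a cart in front of the work surface, level with it; the furniture and walls round the work are solid. World frame = base frame: x ahead of the robot, y to its left, z up, the work surface at z = 0. Lengths are in m, angles in rad, forces in N, time in s.
With the tool pointing down it reaches from about 0.35 to 0.775 m from the base axis. Payload 7.3 kg.
Tool frame: the origin (TCP) lies at the centre of the arm's flange, where the gripper is bolted on; the fingertips stand 178 mm ahead of it and the grasp point (between the pads) lies 159 mm ahead of it; z points along the fingers, y is the line along which they close (so a half turn about z gives the same grasp; the last joint's range is limited). The gripper opens to 92 mm and grips with 3 to 60 N. Pads are 19 mm wide; open, the fingers measure 130 mm over their backs; the gripper's body (75 mm by 190 mm) begins 47 mm behind the grasp point.
Start: joints at [-1.459, 0.342, 1.524, -0, 1.275, -0.146], TCP at [0.134, -0.508, 0.405] pointing down, gripper open.
Joint ranges: [-2.53, 2.53], [-0.77, 2.02], [0.04, 2.7], [-1, 4.14], [0.28, 2.66], [-3.11, 3.11]. Speed limits (rad/s): [2.57, 2.57, 3.14, 3.14, 3.14, 3.14].

### API

Orientations are given as [roll, pitch, yaw] about the fixed x, y, z axes, in that order (R = Rz(yaw) Ry(pitch) Rx(roll)).
In Python, from cell import telemetry, vision, ticket gives the robot as it stands.
- The arm moves only by the shell command python3 -m crank 'ROWS' [FORCE]. ROWS is JSON, a list of rows, each a list of 5 numbers: the gripper command: -1 is shut, 1 is fully open, values between are in proportion, then the shift along the tool's x, y, z in mm, then the turn about the tool's z in rad. In form: [[fingers, dx, dy, dz, roll], ...]. A call has 1 to 12 rows; each row is the pose to reach, as a shift and turn from the pose commanded when the call began, along the tool's axes at that moment; what a row does not reach only later rows make up. A row lasts 1/12 s, in which the tool goes at most 41.7 mm and 7.16 degrees, less where a joint would pass 70% of its speed; a pose out of reach is approached as far as the arm can. A call with a gripper value outside its range is refused whole. The fingers move at their own pace and stop on an object; FORCE is the grip in N (left out, the last holds). Time passes only in rows, so rows that repeat a pose let the fingers close. It gives the time, the measured TCP pose, the force, the opening and the grip force at its end, in the units of the state.
- telemetry.observe(): the state, without advancing time (a new reading comes with each control period).
- vision.read_camera(name): name is "scene" or "top" or "wrist"; returns (picture, depth): 420x560x3 uint8, red, green, blue; 420x560 float32, m along the optical axis (not along the pixel's ray), 0 where there is no reading.
- vision.get_calibration(name): a dict with "camera_matrix" (3x3 intrinsics, pixels), "rvec" (rotation vector, rad) and "tvec" (3), from world to camera coordinates, as OpenCV has them. Camera axes: x right, y down, z forward; pixel columns grow to the right and rows downward; lengths in m; the calibration is good to about 2 mm. A picture is of the moment at which its call begins: read the wrist's pose just before it. get_calibration takes no time and is no camera call; for the wrist camera it gives the pose at the moment of the call.
- ticket.hand_in(): hands the job in; it is judged then, once.
The state is a dict: "time": time; "qpos": joint angles; "qvel": joint speeds; "joint_efforts": joint torques, N m; "tool_pos": TCP position; "tool_rot": TCP orientation; "contact_force": force on the tool from outside, world axes, zero at the start; "torque": the same for the moment, N m; "opening": finger opening in m; "grip_force": force on a finger pad.
Only numpy, scipy, OpenCV 4.12 (cv2) and the standard library are available. Lean on these libraries where they do the work, as an engineer would, in place of code of your own. Each camera call takes 0.05 s, during which the arm holds its last target. There are 200 camera calls.

### The job

Make up two repair kits from the stock on the side bench to the left. For fitting a watch glass, put the dial gauge, face up with its stem along the long well, and the small window-lidded tin with the new glass, in the round well, into the tray that has the long well; for replacing case screws, put the eye loupe in the large well and the screw bottle in the small well of the tray with two round wells. Everything must end upright and flat on the floor of its own well; the larger pierced-lid tin, the thread spool and the rubber puffer are not wanted and stay where they are.

Things in the scene. Friction and masses are not known exactly. Their poses are not given: they have to be found in the camera images.
- glass_tray: Kit tray for the glass job: flat pale-wood slab, 68 (x) x 150 (y) x 11 mm high, on the bench, stays put. ONE LONG rectangular well and one round well, in a row along y on the line x = 0, both 5 mm deep (felt floor 6 mm above the bench). Origin: centre of the underside, z up. Long well: 83 mm along y, 56 mm along x, centre at y -25.5 mm. Round well: 41 mm across, centre at y +44.5 mm.
- screw_tray: Kit tray for the case-screw job: pale-wood slab of the same size, 68 (x) x 150 (y) x 11 mm high, stays put. TWO ROUND wells, one large and one small, in a row along y on the line x = 0, 5 mm deep (felt floor 6 mm above the bench). Origin: centre of the underside, z up. Large well: 55 mm across, centre at y -36 mm. Small well: 39 mm across, centre at y +40.5 mm.
- gauge_mid (a point): Pocket dial gauge lying flat on its back on the bench: a steel disc 43 mm across and 12 mm thick, with a thin stem that sticks out on its -x side (end 42 mm from the point) and a small knob on its +x side (end 28 mm from the point), 70 mm long in all; 110 g. The point is the disc's centre, half-way up (6 mm); x along stem and knob, z up. Grasp across the disc, along its y.
- small_tin_mid (a point): Small round tin, 28 mm across, 12 mm high, pale rim and a flat dark glass window that fills its lid, standing on the bench; its upper 5 mm (the lid) is widest. Its point is the centre, half-way up; its z axis points up while it stands.
- loupe_mid (a point): Black eye loupe standing on its flared cup: 42 mm across at the foot, narrowing to about 30 mm at the top, 35 mm high. Its point is the centre, half-way up; its z axis points up while it stands.
- screw_bottle_mid (a point): Small glass screw bottle with a white screw cap, 26 mm across, 48 mm high, the tallest and slimmest of the stock, standing. Its point is the centre, half-way up; its z axis points up while it stands.
- large_tin_mid (a point): Larger round tin, 35 mm across, 12 mm high, all pale metal, lid pierced with a pattern of small holes (no window), standing next to the stock; it belongs to neither kit and stays where it is. The point is its centre.
- spool_mid (a point): Wooden spool of dark thread, 28 mm across, 30 mm high, standing among the stock; it belongs to neither kit and stays where it is. The point is its centre.
- puffer_mid (a point): Dark rubber puffer standing on its foot beyond the trays: bulb 51 mm across, thin spout upwards, 116 mm high; not part of the job, stays where it is. The point is half-way up.
- microscope: Stereo microscope, a fixture straight ahead of the robot on the main bench: white base 242 x 190 x 22 mm, post and head up to 325 mm high. It stands to the right of all the work and must be passed in front (nearer the robot) or above. Origin: centre of the base's underside, z up.
Mind the look-alikes: they are no part of the job. What is shaped like the part that bears gauge_mid but green is not meant.

How it is judged:
By the outcome, as a careful person would: the job done as asked, in the order asked, and still so for the second after the job is handed in, with the robot touching nothing.
It also fails if it takes over 93 s, if anything falls off the work surface, if the arm or the gripper's body presses on something with over 40 N, if the wrist force passes 120 N, or if a joint passes its speed limit or range.

## Working session

There is one attempt and no reset: what is moved stays moved. The work goes in short steps, Python scripts to look and compute and a shell command to move; the robot and the scene stay as the last step left them, time stands still between calls to the robot, and variables do not carry over. Pictures are saved under pics/ and viewed, at most 14 in all, crops included, and the job is handed in when it is done.

```bash
ls; mkdir -p pics; cat > h.py <<'E'
import numpy as np,cv2
from cell import telemetry,vision,ticket
def cap(n,f):
    c=vision.get_calibration(n); p,d=vision.read_camera(n)
    cv2.imwrite('pics/'+f+'.png',cv2.cvtColor(p,cv2.COLOR_RGB2BGR)); np.savez('pics/'+f+'.npz',p=p,d=d,K=c['camera_matrix'],r=c['rvec'],t=c['tvec'])
def load(f): return np.load('pics/'+f+'.npz')
def ray(f,u,v,z):
    o=load(f);R=cv2.Rodrigues(o['r'])[0];C=-R.T@np.ravel(o['t']);w=R.T@np.linalg.inv(o['K'])@[u,v,1]
    return C+w*(z-C[2])/w[2]
def cloud(f):
    o=load(f);R=cv2.Rodrigues(o['r'])[0];d=o['d'];v,u=np.mgrid[:420,:560]
    P=np.stack([u,v,np.ones_like(u)],-1).reshape(-1,3)@np.linalg.inv(o['K']).T*d.reshape(-1,1)
    return ((P-np.ravel(o['t']))@R).reshape(420,560,3)
E
python3 - <<'E'
from h import *
for n in['scene','top','wrist']: cap(n,n+'0')
a=[cv2.imread(f'pics/{n}0.png') for n in['scene','top']]
for n in['scene','top']: 
  o=load(n+'0'); R=cv2.Rodrigues(o['r'])[0]; print(n,-R.T@np.ravel(o['t']),R[2],o['K'][0,0])
print(telemetry.observe())
E
```

```text
pics
scene [-0.33277798  0.14674598  0.51802627] [ 0.87187039  0.02171896 -0.48925485] 427.6583587027497
top [0.32662708 0.18396413 1.04265502] [ 0.18100273 -0.00349339 -0.98347639] 467.9264624784222
{'time': 0.15, 'qpos': array([-1.45903731e+00,  3.42575426e-01,  1.52479865e+00, -1.15837463e-05,
        1.27539863e+00, -1.46013543e-01]), 'qvel': array([ 0.00165711,  0.00075922, -0.00341141, -0.00077143,  0.00022648,
       -0.0007603 ]), 'joint_efforts': array([ 8.58504045e-04, -4.31467223e+01, -2.44353944e+01,  7.17799086e-02,
        5.37667447e-02, -8.52254766e-05]), 'tool_pos': array([ 0.13383892, -0.50755208,  0.4041975 ]), 'tool_rot': array([-3.14042355e+00, -1.60730843e-04,  2.57775847e-01]), 'contact_force': array([ 0.32956852, -0.3379469 ,  0.00829593]), 'torque': array([0.02041705, 0.00013462, 0.03864901]), 'grip_force': 0.0, 'opening': 0.09225142374070816}
```

View pics/top0.png

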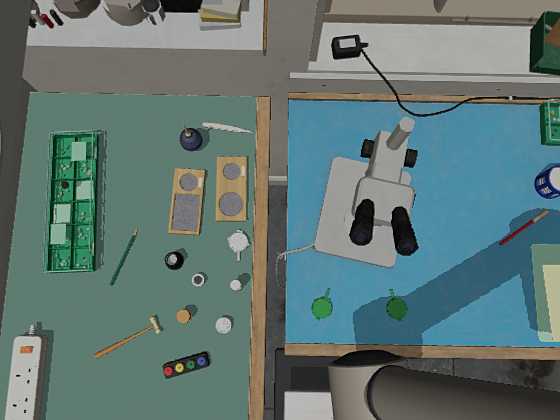

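View pics/scene0.png

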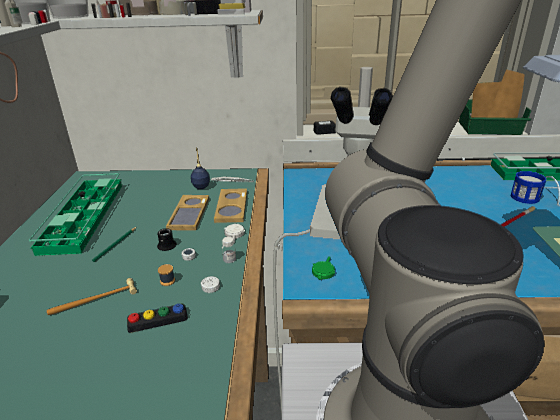

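The top view (up = +x, left = +y) shows the glass tray at (187,202), screw tray (231,188), gauge (238,240), small tin (198,279), bottle (235,284), loupe (174,260), spool (183,315), large tin (223,324) and puffer (190,137). I'll enlarge it for detail.

```bash
python3 - <<'E'
from h import *
im=cv2.imread('pics/top0.png')[150:350,150:270]
cv2.imwrite('pics/c1.png',cv2.resize(im[:100],None,fx=6,fy=6,interpolation=cv2.INTER_CUBIC))
cv2.imwrite('pics/c2.png',cv2.resize(im[80:180],None,fx=6,fy=6,interpolation=cv2.INTER_CUBIC))
P=cloud('top0')
for n,u,v in dict(bench=(150,220),gauge=(238,240),stin=(198,279),bot=(235,284),loupe=(174,260),ltin=(223,324),spool=(183,315),gt=(187,172),gl=(185,214),sl=(231,204),ss=(231,171),puf=(190,137)).items() and [(n,*p) for n,p in dict(bench=(150,220),gauge=(238,240),stin=(198,279),bot=(235,284),loupe=(174,260),ltin=(223,324),spool=(183,315),gt=(187,172),gl=(185,214),sl=(231,204),ss=(231,171),puf=(190,137)).items()]: print(n,P[v,u].round(4))
E
```

```text
bench [ 0.5124  0.4683 -0.0012]
gauge [0.4682 0.2668 0.0124]
stin [0.381  0.3517 0.0106]
bot [0.3697 0.2673 0.049 ]
loupe [0.4208 0.4045 0.0202]
ltin [0.2858 0.2933 0.0132]
spool [0.3036 0.3774 0.027 ]
gt [0.6228 0.3879 0.0114]
gl [0.5258 0.3881 0.0082]
sl [0.5515 0.2859 0.0041]
ss [0.6286 0.2883 0.0057]
puf [0.6897 0.3762 0.0576]
```

View pics/c1.png

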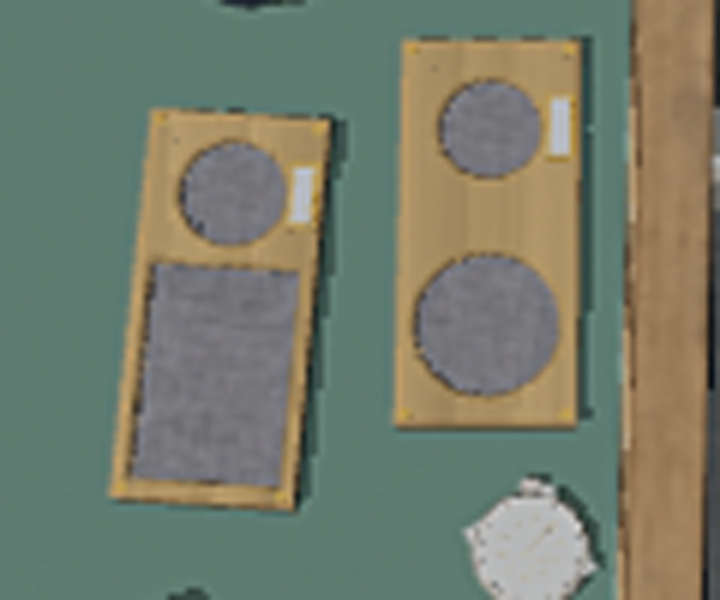

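View pics/c2.png

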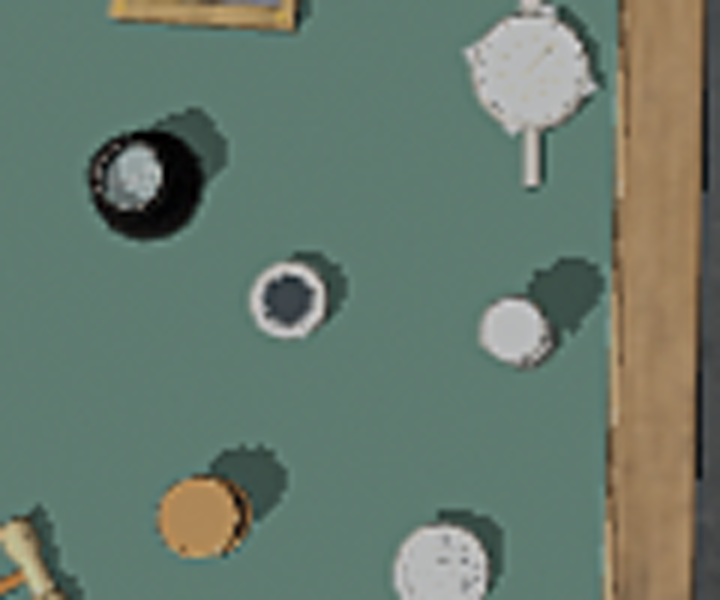

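The crops show both trays with the round/small wells toward +x. The gauge stem points down to (532,185 in c2), its knob is up at (535,0), and the small lugs lie obliquely. Next I compute poses.

```bash
python3 - <<'E'
from h import *
def c(x,y,z,v0): return ray('top0',150+(x+.5)/6-.5,v0+(y+.5)/6-.5,z)[:2]
for n,(x,y,z,v0) in dict(gt_tl=(150,109,.011,150),gt_tr=(329,116,.011,150),gt_br=(295,508,.011,150),gt_bl=(110,496,.011,150),gRound=(234,193,.011,150),
 st_tl=(402,39,.011,150),st_tr=(580,39,.011,150),st_br=(577,425,.011,150),st_bl=(396,426,.011,150),sSmall=(491,128,.011,150),sLarge=(487,324,.011,150),
 gauge=(532,70,.012,230),stemend=(532,186,.006,230),knob=(535,-10,.006,230),stin=(288,300,.012,230),bottle=(514,330,.048,230),loupe_top=(133,177,.035,230),loupefoot=(147,186,.002,230)).items(): print(n,c(x,y,z,v0).round(4))
P=cloud('top0').reshape(-1,3);P=P[P[:,2]>-.05]
m=(abs(P[:,1])<.25)&(P[:,2]>.1)&(P[:,0]>.15)&(P[:,0]<.7)
for z in(.1,.15,.2,.25,.3): 
  q=P[m&(P[:,2]>z)&(P[:,0]>.3)]; print(z,q.min(0).round(3),q.max(0).round(3))
t=P[(P[:,1]>.18)&(P[:,1]<.25)&(P[:,0]>.4)&(P[:,0]<.42)]
for a in range(180,250,8):
  q=t[(t[:,1]>a/1e3)&(t[:,1]<a/1e3+.008)]; print(a,q[:,2].round(3).tolist()[:6])
E
```

```text
gt_tl [0.6325 0.4168]
gt_tr [0.6309 0.3486]
gt_br [0.4799 0.3546]
gt_bl [0.4832 0.4234]
gRound [0.6    0.3832]
st_tl [0.662  0.3221]
st_tr [0.6632 0.254 ]
st_br [0.5129 0.2509]
st_bl [0.5114 0.3184]
sSmall [0.6273 0.2868]
sLarge [0.5509 0.2858]
gauge [0.4655 0.2662]
stemend [0.4231 0.2653]
knob [0.4965 0.2665]
stin [0.3796 0.3524]
bottle [0.3686 0.2668]
loupe_top [0.4213 0.4062]
loupefoot [0.4212 0.4081]
0.1 [ 0.327 -0.078  0.178] [0.7   0.25  1.043]
0.15 [ 0.327 -0.078  0.178] [0.7   0.25  1.043]
0.2 [ 0.327 -0.078  0.2  ] [0.7   0.25  1.043]
0.25 [ 0.327 -0.056  0.25 ] [0.7   0.25  1.043]
0.3 [ 0.327 -0.041  0.3  ] [0.7   0.25  1.043]
180 []
188 []
196 [0.002, -0.004, 0.001, -0.002, -0.005, -0.003]
204 [0.0, 0.003, -0.001, -0.001, -0.003, -0.002]
212 [-0.005, 0.001, -0.006, -0.003, 0.001, -0.003]
220 [-0.001, -0.001, -0.003, -0.004, -0.003, -0.001]
228 [-0.003, -0.004, 0.001, -0.001, -0.001, -0.004]
236 [0.001, -0.0, -0.003, -0.001, -0.0, -0.0]
244 [0.0, 0.0, -0.002, 0.001, -0.001, 0.001]
```

```bash
cat >> h.py <<'E'
def to(x,y,z,yaw,frm=None):
    s=telemetry.observe(); p=s['tool_pos'] if frm is None else np.array(frm[:3]); a=s['tool_rot'][2] if frm is None else frm[3]
    D=np.array([x,y,z])-p; c,n=np.cos(a),np.sin(a)
    print('dx,dy,dz,roll',np.round([1e3*(c*D[0]+n*D[1]),1e3*(n*D[0]-c*D[1]),-1e3*D[2]],1),round(a-yaw,3),'rows',round(np.linalg.norm(D)/.0417,1))
E
python3 - <<'E'
from h import *
to(.34,-.12,.46,.016); to(.39,.27,.42,.016,(.34,-.12,.46,.016))
E
```

```text
dx,dy,dz,roll [ 298.1 -322.2  -55.8] 0.242 rows 10.6
dx,dy,dz,roll [  56.2 -389.2   40. ] 0.0 rows 9.5
```

View pics/wrist0.png

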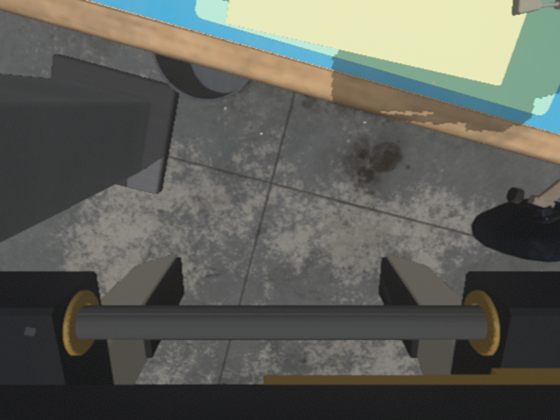

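The wrist view shows the gripper at the bottom edge (fingers near (145,300) and (415,300)), looking down on the +x side. The path is clear, so I'll move.

```bash
python3 -m crank '[[1,0,0,-56,0],[1,298,-322,-56,0.242],[1,298,-322,-56,0.242],[1,298,-322,-56,0.242],[1,298,-322,-56,0.242],[1,298,-322,-56,0.242],[1,298,-322,-56,0.242],[1,298,-322,-56,0.242],[1,298,-322,-56,0.242],[1,298,-322,-56,0.242],[1,298,-322,-56,0.242],[1,298,-322,-56,0.242]]' 20; python3 -c "
from h import *
to(.39,.27,.42,.016)"
```

```text
time: 1.15
tool_pos: [0.3405, -0.1171, 0.4609]
tool_rot: [-3.141, -0.001, 0.018]
contact_force: [0.9, -0.1, -0.4]
opening: 0.0914
grip_force: 0.0
dx,dy,dz,roll [  56.3 -386.2   40.9] 0.002 rows 9.4
```

```bash
python3 -m crank '[[0.3,0,-300,0,0],[0.3,0,-300,0,0],[0.3,0,-300,0,0],[0.3,0,-300,0,0],[0.3,0,-300,0,0],[0.3,0,-300,0,0],[0.3,0,-300,0,0],[0.3,30,-386,110,0],[0.3,30,-386,110,0],[0.3,30,-386,110,0],[0.3,30,-386,110,0],[0.3,30,-386,110,0]]'; python3 -c "
from h import *
cap('wrist','w1')"
```

```text
time: 2.15
tool_pos: [0.3633, 0.2679, 0.3468]
tool_rot: [3.139, 0.007, 0.018]
contact_force: [-1.0, -0.9, -0.9]
opening: 0.0597
grip_force: 0.0
```

View pics/w1.png

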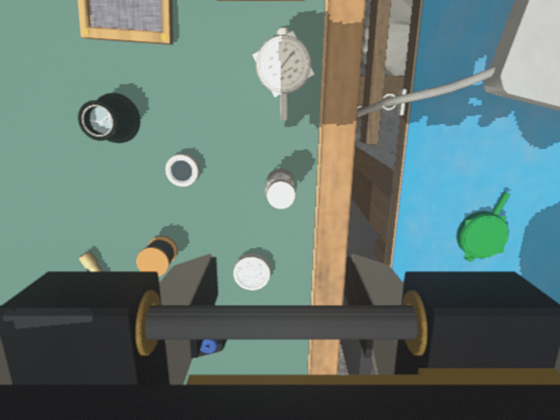

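The wrist view shows the gauge disc at (284,66) with its stem end at (283,118), the tin at (182,170), the bottle cap at (281,193), and the loupe top at (98,119).

```bash
python3 - <<'E'
from h import *
for n,u,v,z in [('gauge',284,66,.012),('stem',283,119,.006),('knob',282.5,31,.006),('tin',182,170,.012),('bottle',281,193,.048),('loupetop',98,119,.035),('loupefoot',113,118,.003)]: print(n,ray('w1',u,v,z).round(4))
to(.4655,.2662,.23,.012)
E
```

```text
gauge [0.4656 0.2651 0.012 ]
stem [0.4248 0.265  0.006 ]
knob [0.4915 0.2668 0.006 ]
tin [0.3814 0.3501 0.012 ]
bottle [0.3719 0.2659 0.048 ]
loupetop [0.4237 0.4052 0.035 ]
loupefoot [0.4228 0.4076 0.003 ]
dx,dy,dz,roll [102.    2.5 118.7] 0.006 rows 3.8
```

```bash
python3 -m crank '[[0.3,102,3,60,0],[0.3,102,3,60,0],[0.3,102,3,60,0],[0.3,102,3,130,0],[0.3,102,3,130,0],[0.3,102,3,130,0]]' 25; python3 -c "
from h import *
to(.4656,.2656,.184,.016)"
```

```text
time: 2.7
tool_pos: [0.4648, 0.2628, 0.2169]
tool_rot: [3.138, 0.008, 0.014]
contact_force: [-1.7, -0.8, -0.3]
opening: 0.0597
grip_force: 0.0
dx,dy,dz,roll [ 0.8 -2.8 32.9] -0.002 rows 0.8
```

```bash
python3 -m crank '[[0.3,2,-3.4,15,0],[0.3,2,-3.4,33,0],[0.3,2,-3.4,33,0],[-1,2,-3.4,33,0],[-1,2,-3.4,33,0],[-1,2,-3.4,33,0],[-1,2,-3.4,33,0],[-1,2,-3.4,33,0],[-1,2,-3.4,33,0]]' 25
```

```text
time: 3.45
tool_pos: [0.4685, 0.2682, 0.1898]
tool_rot: [-3.141, -0.003, 0.016]
contact_force: [-0.2, -1.3, 8.1]
opening: 0.0242
grip_force: 4.3
```

```bash
python3 -m crank '[[-1,0,0,0,0]]'; python3 -c "
from h import *
cap('wrist','w2')"
```

```text
time: 3.53
tool_pos: [0.4685, 0.2683, 0.1897]
tool_rot: [-3.141, -0.004, 0.016]
contact_force: [0.1, -1.5, 8.7]
opening: 0.0178
grip_force: 4.3
```

View pics/w2.png

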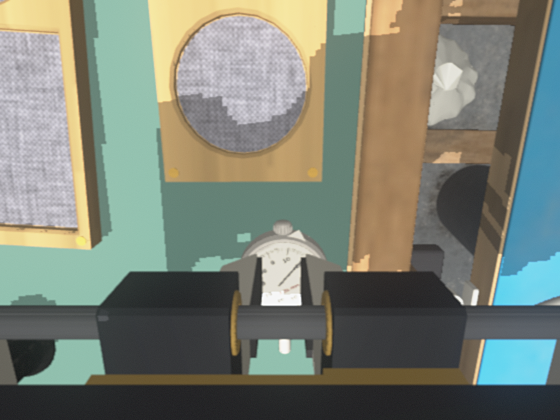

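The fingertips rode up onto the dial (knob visible at (283,228), gauge still in place), so I'll open and grip lower.

```bash
python3 -m crank '[[-1,0,0,-20,0],[-1,0,0,-20,0],[0.3,0,0,-20,0],[0.3,0,0,-20,0],[0.3,0,0,-20,0],[0.3,0,0,-20,0],[0.3,0,0,-20,0],[0.3,0,0,-20,0]]'; python3 -c "
from h import *
cap('wrist','w3')
to(.4656,.2656,.181,.016)"
```

```text
time: 4.25
tool_pos: [0.4677, 0.2681, 0.2073]
tool_rot: [3.141, 0.001, 0.016]
contact_force: [0.2, -0.4, -0.1]
opening: 0.0375
grip_force: 0.0
dx,dy,dz,roll [-2.2  2.5 26.3] -0.0 rows 0.6
```

View pics/w3.png

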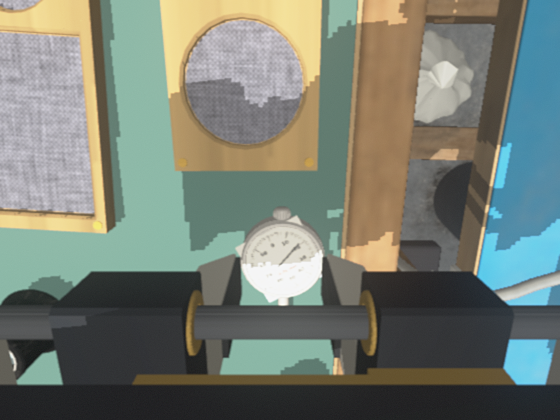

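Gauge disc at (284,257), knob at (282,213), fingers still opening.

```bash
python3 - <<'E'
from h import *
print(ray('w3',284,258,.012),ray('w3',282,212,.006))
P=cloud('w3')
for v in (250,258): print(v,[(u,*(1e3*P[v,u]).round(0)) for u in range(236,334,6)])
E
python3 -m crank '[[0.35,-1,1.5,0,0],[0.35,-1,1.5,0,0],[0.35,-1,1.5,0,0],[0.35,-1,1.5,0,0],[0.35,-1,1.5,0,0],[0.35,-1,1.5,0,0],[0.35,-1,1.5,0,0],[0.35,-1,1.5,0,0]]'
```

```text
[0.4694134  0.26526877 0.012     ] [0.49197638 0.26664567 0.006     ]
250 [(236, np.float64(473.0), np.float64(290.0), np.float64(10.0)), (242, np.float64(472.0), np.float64(287.0), np.float64(9.0)), (248, np.float64(473.0), np.float64(284.0), np.float64(11.0)), (254, np.float64(473.0), np.float64(281.0), np.float64(11.0)), (260, np.float64(473.0), np.float64(277.0), np.float64(11.0)), (266, np.float64(473.0), np.float64(274.0), np.float64(11.0)), (272, np.float64(473.0), np.float64(271.0), np.float64(11.0)), (278, np.float64(473.0), np.float64(268.0), np.float64(11.0)), (284, np.float64(474.0), np.float64(265.0), np.float64(11.0)), (290, np.float64(473.0), np.float64(262.0), np.float64(11.0)), (296, np.float64(474.0), np.float64(259.0), np.float64(11.0)), (302, np.float64(473.0), np.float64(256.0), np.float64(11.0)), (308, np.float64(473.0), np.float64(253.0), np.float64(10.0)), (314, np.float64(473.0), np.float64(250.0), np.float64(10.0)), (320, np.float64(473.0), np.float64(247.0), np.float64(10.0)), (326, np.float64(469.0), np.float64(242.0), np.float64(-1.0)), (332, np.float64(4
[... 561 characters left out ...]
p.float64(469.0), np.float64(265.0), np.float64(11.0)), (290, np.float64(469.0), np.float64(262.0), np.float64(11.0)), (296, np.float64(469.0), np.float64(259.0), np.float64(10.0)), (302, np.float64(469.0), np.float64(256.0), np.float64(11.0)), (308, np.float64(469.0), np.float64(253.0), np.float64(11.0)), (314, np.float64(469.0), np.float64(250.0), np.float64(10.0)), (320, np.float64(469.0), np.float64(247.0), np.float64(11.0)), (326, np.float64(478.0), np.float64(246.0), np.float64(30.0)), (332, np.float64(479.0), np.float64(244.0), np.float64(34.0))]
time: 4.97
tool_pos: [0.4669, 0.2666, 0.2077]
tool_rot: [3.142, -0.0, 0.016]
contact_force: [-0.1, 0.6, 0.1]
opening: 0.0618
grip_force: 0.0
```

```bash
python3 -m crank '[[0.35,-1,0.7,14,0],[0.35,-1,0.7,27,0],[0.35,-1,0.7,27,0],[0.35,-1,0.7,27,0]]' && python3 -m crank '[[-1,0,0,0,0],[-1,0,0,0,0],[-1,0,0,0,0],[-1,0,0,0,0],[-1,0,0,0,0],[-1,0,0,0,0],[-1,0,0,0,0]]' 20
```

```text
time: 5.3
tool_pos: [0.4657, 0.2659, 0.1804]
tool_rot: [3.141, 0.001, 0.016]
contact_force: [0.5, 0.4, 0.1]
opening: 0.0623
grip_force: 0.0
time: 5.88
tool_pos: [0.466, 0.266, 0.1812]
tool_rot: [-3.141, -0.001, 0.016]
contact_force: [-0.9, -0.1, 5.1]
opening: 0.0408
grip_force: 20.0
```

```bash
python3 -m crank '[[-1,0,0,-15,0],[-1,0,0,-50,0],[-1,0,0,-60,0],[-1,0,0,-60,0]]' 20; python3 -c "
from h import *
to(.538,.3867,.24,-.042)"
```

```text
time: 6.22
tool_pos: [0.4666, 0.2662, 0.2431]
tool_rot: [-3.14, -0.005, 0.016]
contact_force: [-1.0, 0.5, -1.0]
opening: 0.0406
grip_force: 20.0
dx,dy,dz,roll [  73.3 -119.3    3.1] 0.058 rows 3.4
```

```bash
python3 -m crank '[[-1,73,-119,0,0.058],[-1,73,-119,0,0.058],[-1,73,-119,0,0.058],[-1,73,-119,0,0.058],[-1,73,-119,20,0.058],[-1,73,-119,20,0.058],[-1,73,-119,20,0.058],[-1,73,-119,20,0.058]]'; python3 -c "
from h import *
cap('wrist','w4')
to(.538,.3867,.19,-.042)"
```

```text
time: 6.88
tool_pos: [0.5367, 0.3855, 0.2199]
tool_rot: [3.14, 0.002, -0.043]
contact_force: [0.2, -0.1, -1.6]
opening: 0.0404
grip_force: 20.0
dx,dy,dz,roll [ 1.  -1.2 30.7] -0.001 rows 0.7
```

View pics/w4.png

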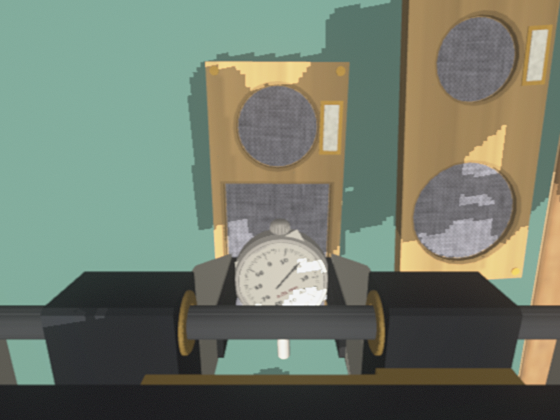

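The held gauge is at (282,275), knob at (280,228). The long well's top corners are at (224,183) and (331,183), the round well at (277,125), and the screw wells at (466,211) and (477,58).

```bash
python3 - <<'E'
from h import *
for n,u,v in [('ltl',224,183),('ltr',331,183),('t_tl',206,63),('t_tr',349,62),('round',277.5,125.5),('large',465.5,211),('small',477.5,58.5)]: print(n,ray('w4',u,v,.011).round(4))
print('knob',ray('w4',280,222,.046))
E
```

```text
ltl [0.5752 0.4117 0.011 ]
ltr [0.5728 0.3566 0.011 ]
t_tl [0.6329 0.4151 0.011 ]
t_tr [0.6305 0.348  0.011 ]
round [0.6029 0.3829 0.011 ]
large [0.5547 0.2858 0.011 ]
small [0.6295 0.2878 0.011 ]
knob [0.56440843 0.38327633 0.046     ]
```

```bash
python3 -m crank '[[-1,2.5,-1.2,15,0],[-1,2.5,-1.2,30,0],[-1,2.5,-1.2,30,0],[-1,2.5,-1.2,30,0],[-1,2.5,-1.2,30,0]]'; python3 -c "
from h import *
to(.5394,.3865,.1895,-.042)"
```

```text
time: 7.35
tool_pos: [0.5397, 0.387, 0.1911]
tool_rot: [-3.141, -0.001, -0.042]
contact_force: [0.7, 0.2, -1.4]
opening: 0.0409
grip_force: 20.0
dx,dy,dz,roll [-0.3  0.6  1.6] -0.0 rows 0.0
```

```bash
python3 -m crank '[[-1,0,0.5,1.5,0],[-1,0,0.5,1.5,0],[0.2,0,0.5,1.5,0],[0.2,0,0.5,1.5,0],[0.2,0,0.5,1.5,0],[0.2,0,0.5,1.5,0],[0.2,0,0.5,1.5,0],[0.2,0,0.5,1.5,0]]'; python3 -m crank '[[0.2,0,0,-10,0],[0.2,0,0,-50,0],[0.2,0,0,-70,0],[0.2,-60,0,-100,0],[0.2,-60,0,-100,0],[0.2,-60,0,-100,0]]'; python3 -c "
from h import *
cap('wrist','w5')"
```

```text
time: 8.02
tool_pos: [0.5395, 0.3867, 0.1893]
tool_rot: [-3.141, -0.0, -0.042]
contact_force: [-0.5, 0.5, 0.4]
opening: 0.055
grip_force: 0.4
time: 8.52
tool_pos: [0.4765, 0.39, 0.293]
tool_rot: [-3.139, -0.002, -0.04]
contact_force: [1.0, -0.0, 0.0]
opening: 0.0548
grip_force: 0.0
```

View pics/w5.png

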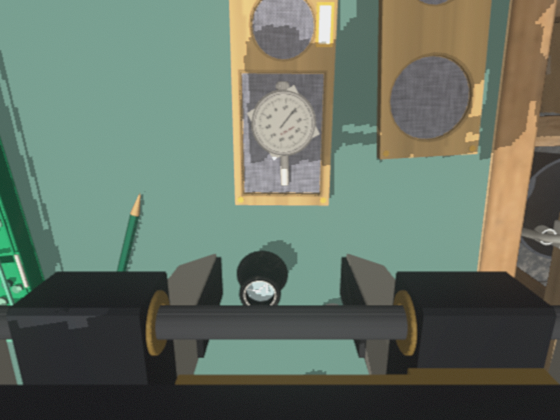

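The gauge lies face up in the long well, at (284,123) with its stem to (284,183). The tin is next; I'll view it from above it.

```bash
python3 -c "
from h import *
to(.3803,.3515,.25,.0)
P=cloud('w5'); print((1e3*P[123,[262,270,284,298,306]]).round(1), (1e3*P[[105,140],284]).round(1),(1e3*P[[80,190],[250,300]]).round(1))"
```

```text
dx,dy,dz,roll [-96.2  42.2  41.8] -0.04 rows 2.7
[[541.5 399.4  16.6]
 [541.2 394.1  16. ]
 [540.9 384.7  17. ]
 [540.5 375.4  17.3]
 [540.3 370.   16.4]] [[552.4 384.3  17.2]
 [529.7 385.1  16.5]] [[569.5 406.6   4.6]
 [491.7 374.7   4.7]]
```

```bash
python3 -m crank '[[-0.1,-96,42,0,-0.04],[-0.1,-96,42,0,-0.04],[-0.1,-96,42,0,-0.04],[-0.1,-96,42,30,-0.04],[-0.1,-96,42,60,-0.04],[-0.1,-96,42,60,-0.04],[-0.1,-96,42,60,-0.04]]'; python3 -c "
from h import *
cap('wrist','w6')
to(.3803,.3515,.182,.0)
P=cloud('w6').reshape(-1,3); m=(abs(P[:,0]-.39)<.03)&(abs(P[:,1]-.3515)<.025)&(P[:,2]>.008)&(P[:,2]<.015)
q=P[m]; print(q.min(0),q.max(0),len(q))
m=(abs(P[:,0]-.42)<.03)&(abs(P[:,1]-.407)<.03)&(P[:,2]>.004)&(P[:,2]<.04); q=P[m]; print(q.min(0),q.max(0),len(q))"
```

```text
time: 9.15
tool_pos: [0.3823, 0.351, 0.2283]
tool_rot: [3.14, 0.003, -0.003]
contact_force: [0.6, 0.3, 0.3]
opening: 0.0411
grip_force: 0.0
dx,dy,dz,roll [-2.5 -0.1 47.5] -0.003 rows 1.1
[0.36713525 0.33788766 0.00809064] [0.39497053 0.36516461 0.01388485] 1761
[0.40474853 0.388735   0.00400253] [0.4414739  0.42230263 0.0357567 ] 4434
```

View pics/w6.png

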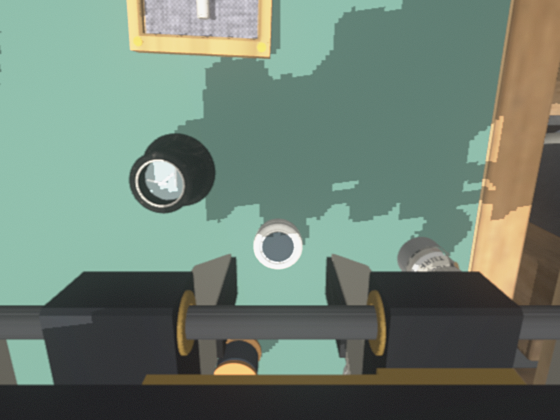

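The small tin is at (278,245), between the fingers; cloud centre (.381,.3515).

```bash
python3 -m crank '[[-0.1,-1.5,0,30,0],[-0.1,-1.5,0,47,0],[-0.1,-1.5,0,47,0],[-0.1,-1.5,0,47,0]]' && python3 -m crank '[[-1,0,0,0,0],[-1,0,0,0,0],[-1,0,0,0,0],[-1,0,0,0,0],[-1,0,0,0,0],[-1,0,0,0,0]]' 12 && python3 -m crank '[[-1,0,0,-15,0],[-1,0,0,-60,0],[-1,0,0,-75,0],[-1,0,0,-75,0]]'; python3 -c "
from h import *
to(.601,.3838,.23,-.042)"
```

```text
time: 9.53
tool_pos: [0.3811, 0.3515, 0.183]
tool_rot: [-3.141, -0.001, -0.002]
contact_force: [0.7, 0.0, 0.2]
opening: 0.0414
grip_force: 0.0
time: 10.03
tool_pos: [0.3809, 0.3516, 0.1835]
tool_rot: [-3.14, -0.002, -0.002]
contact_force: [-0.7, -1.1, 7.5]
opening: 0.0262
grip_force: 12.0
time: 10.37
tool_pos: [0.3814, 0.3521, 0.2617]
tool_rot: [-3.137, -0.007, -0.002]
contact_force: [0.4, 0.3, -0.4]
opening: 0.0258
grip_force: 12.0
dx,dy,dz,roll [219.5 -32.2  31.7] 0.04 rows 5.4
```

```bash
python3 -m crank '[[-1,220,-32,0,0.04],[-1,220,-32,0,0.04],[-1,220,-32,0,0.04],[-1,220,-32,0,0.04],[-1,220,-32,0,0.04],[-1,220,-32,0,0.04],[-1,220,-32,35,0.04],[-1,220,-32,45,0.04],[-1,220,-32,45,0.04],[-1,220,-32,45,0.04]]'; python3 -c "
from h import *
cap('wrist','w7')
to(.6012,.3835,.1898,-.042)"
```

```text
time: 11.2
tool_pos: [0.5996, 0.3828, 0.211]
tool_rot: [3.14, 0.003, -0.042]
contact_force: [-1.0, -0.6, 0.6]
opening: 0.0259
grip_force: 12.0
dx,dy,dz,roll [ 1.2 -0.5 22.8] 0.0 rows 0.5
```

View pics/w7.png

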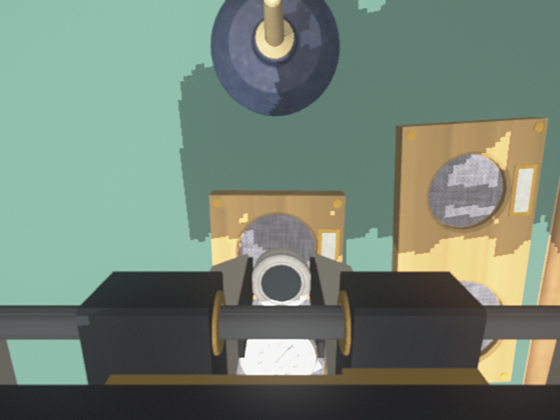

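The tin is held at (281,283) above the round well (277,243), with the puffer clear ahead.

```bash
python3 -m crank '[[-1,1.5,-0.5,12,0],[-1,1.5,-0.5,19,0],[-1,1.5,-0.5,19,0],[-1,1.5,-0.5,19,0],[-1,1.5,-0.5,19,0]]'; python3 -c "
from h import *
to(.6012,.3835,.1897,-.042)"
```

```text
time: 11.67
tool_pos: [0.6019, 0.3833, 0.1935]
tool_rot: [-3.142, -0.0, -0.042]
contact_force: [-1.4, -0.2, -0.7]
opening: 0.0262
grip_force: 12.0
dx,dy,dz,roll [-0.8 -0.2  3.8] -0.0 rows 0.1
```

```bash
python3 -m crank '[[-1,0,0,3.7,0],[-1,0,0,3.7,0],[-1,0,0,3.7,0],[-0.1,0,0,3.7,0],[-0.1,0,0,3.7,0],[-0.1,0,0,3.7,0],[-0.1,0,0,3.7,0],[-0.1,0,0,3.7,0],[-0.1,0,0,3.7,0]]'; python3 -m crank '[[-0.1,0,0,-10,0],[-0.1,0,0,-50,0],[-0.1,0,0,-90,0],[0,-80,0,-100,0],[0,-80,0,-100,0],[0,-80,0,-100,0]]'; python3 -c "
from h import *
cap('wrist','w8')
to(.422,.407,.26,0)
P=cloud('w8').reshape(-1,3); m=(abs(P[:,0]-.601)<.025)&(abs(P[:,1]-.3835)<.025)&(P[:,2]>.0135)&(P[:,2]<.03)
q=P[m]; print(q.min(0),q.max(0),len(q)); A=np.c_[q[:,:2]-q[:,:2].mean(0),np.ones(len(q))];print(np.linalg.lstsq(A,q[:,2],rcond=None)[0])
"
```

```text
time: 12.42
tool_pos: [0.6019, 0.3832, 0.1894]
tool_rot: [3.141, 0.0, -0.042]
contact_force: [-0.3, 0.2, 0.2]
opening: 0.0413
grip_force: 0.0
time: 12.92
tool_pos: [0.5157, 0.3869, 0.2907]
tool_rot: [3.14, 0.006, -0.039]
contact_force: [-0.2, 0.6, -1.3]
opening: 0.046
grip_force: 0.0
dx,dy,dz,roll [-97.4 -16.1  30.9] -0.039 rows 2.5
[0.58824308 0.36873384 0.01402588] [0.61521206 0.39590741 0.01968798] 1508
[ 0.00223221 -0.00090372  0.01730334]
```

View pics/w8.png

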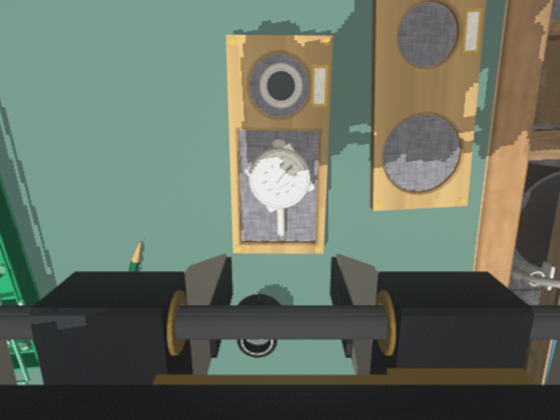

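The tin sits centred in the round well at (280,84), flat (fit slope ~0.002). Loupe next.

```bash
python3 -m crank '[[0.15,-97,-16,0,-0.039],[0.15,-97,-16,0,-0.039],[0.15,-97,-16,0,-0.039],[0.15,-97,-16,40,-0.039],[0.15,-97,-16,40,-0.039],[0.15,-97,-16,40,-0.039]]'; python3 -c "
from h import *
cap('wrist','w9')
to(.4218,.4068,.188,0)
P=cloud('w9').reshape(-1,3); 
for a,b in((.004,.012),(.012,.02),(.02,.03),(.031,.038)):
  m=(abs(P[:,0]-.422)<.03)&(abs(P[:,1]-.407)<.023)&(P[:,2]>a)&(P[:,2]<b);q=P[m]; print(a,len(q),*(q.min(0),q.max(0)) if len(q) else '')
P=cloud('top0').reshape(-1,3)
for a,b in((.004,.012),(.012,.02),(.02,.03),(.031,.038)):
  m=(abs(P[:,0]-.422)<.03)&(abs(P[:,1]-.407)<.03)&(P[:,2]>a)&(P[:,2]<b);q=P[m]; print(a,len(q),*(q.min(0),q.max(0)) if len(q) else '')
"
```

```text
time: 13.47
tool_pos: [0.4261, 0.4065, 0.2484]
tool_rot: [3.139, 0.003, -0.003]
contact_force: [0.8, -0.3, 0.1]
opening: 0.0527
grip_force: 0.0
dx,dy,dz,roll [-5.  -0.1 61.8] -0.004 rows 1.5
0.004 577 [0.41413942 0.38804328 0.00400401] [0.44157653 0.42509685 0.01199043]
0.012 302 [0.40897231 0.39248371 0.01202247] [0.43802318 0.42202858 0.01999942]
0.02 1154 [0.40889009 0.39288387 0.02002045] [0.43798373 0.42168423 0.02994977]
0.031 1102 [0.40730885 0.39219248 0.03100421] [0.43828098 0.42226014 0.03565329]
0.004 56 [0.39589862 0.38251574 0.00402055] [0.44848136 0.42658408 0.01159054]
0.012 26 [0.40784703 0.3923568  0.01214086] [0.43474466 0.42117762 0.01986897]
0.02 76 [0.40684645 0.39288806 0.02000609] [0.43158968 0.4200133  0.0296078 ]
0.031 76 [0.40655   0.392743  0.0312655] [0.43464154 0.42119236 0.03658614]
```

View pics/w9.png

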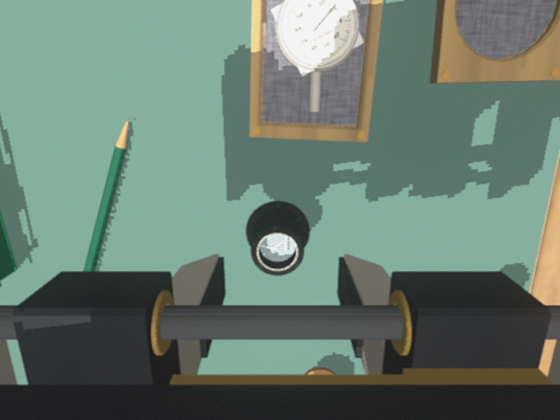

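The loupe is a 29 mm cylinder above the flare, centre (.4225,.407), seen at (278,245). I'll grip above the flare with the tip at about 13 mm.

```bash
python3 -m crank '[[0.15,-3,-0.5,40,0],[0.15,-3,-0.5,56,0],[0.15,-3,-0.5,56,0],[0.15,-3,-0.5,56,0]]' && python3 -m crank '[[-1,0,0,0,0],[-1,0,0,0,0],[-1,0,0,0,0],[-1,0,0,0,0],[-1,0,0,0,0],[-1,0,0,0,0],[-1,0,0,0,0],[-1,0,0,0,0]]' 15 && python3 -m crank '[[-1,0,0,-15,0],[-1,0,0,-55,0],[-1,0,0,-70,0],[-1,0,0,-70,0]]'; python3 -c "
from h import *
to(.5525,.2858,.235,0.022)"
```

```text
time: 13.85
tool_pos: [0.424, 0.4072, 0.1943]
tool_rot: [-3.141, -0.001, -0.004]
contact_force: [-0.5, -0.1, 0.7]
opening: 0.0527
grip_force: 0.0
time: 14.52
tool_pos: [0.4233, 0.4075, 0.1949]
tool_rot: [-3.14, -0.002, -0.003]
contact_force: [1.2, -0.1, 6.6]
opening: 0.0337
grip_force: 15.3
time: 14.85
tool_pos: [0.4236, 0.4079, 0.2679]
tool_rot: [-3.137, -0.006, -0.003]
contact_force: [-0.3, 0.2, -0.9]
opening: 0.0336
grip_force: 14.7
dx,dy,dz,roll [129.2 121.8  32.9] -0.025 rows 4.3
```

```bash
python3 -m crank '[[-1,129,122,0,-0.025],[-1,129,122,0,-0.025],[-1,129,122,0,-0.025],[-1,129,122,0,-0.025],[-1,129,122,0,-0.025],[-1,129,122,30,-0.025],[-1,129,122,45,-0.025],[-1,129,122,45,-0.025],[-1,129,122,45,-0.025]]'; python3 -c "
from h import *
cap('wrist','w10')
to(.552,.2857,.2012,0.022)"
```

```text
time: 15.6
tool_pos: [0.5508, 0.2848, 0.2172]
tool_rot: [3.14, 0.003, 0.022]
contact_force: [-0.0, 0.2, -0.0]
opening: 0.0338
grip_force: 14.7
dx,dy,dz,roll [ 0.8 -0.6 17.3] 0.0 rows 0.4
```

View pics/w10.png

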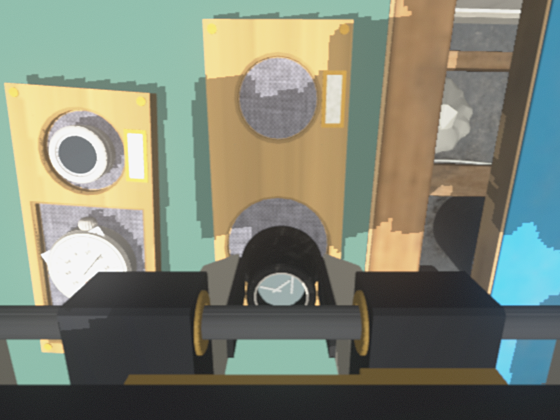

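The loupe is held upright at (281,285), centred on the large well (rim 228–328 px).

```bash
python3 -m crank '[[-1,1,-0.5,10,0],[-1,1,-0.5,16,0],[-1,1,-0.5,16,0],[-1,1,-0.5,16,0]]'; python3 -c "
from h import *
to(.552,.2857,.2011,0.022)"
```

```text
time: 15.98
tool_pos: [0.5522, 0.2854, 0.2022]
tool_rot: [3.141, 0.001, 0.022]
contact_force: [0.1, -0.2, 0.3]
opening: 0.0339
grip_force: 14.7
dx,dy,dz,roll [-0.1 -0.3  1.1] 0.0 rows 0.0
```

```bash
python3 -m crank '[[-1,0,0,1.2,0],[-1,0,0,1.2,0],[0.1,0,0,1.2,0],[0.1,0,0,1.2,0],[0.1,0,0,1.2,0],[0.1,0,0,1.2,0],[0.1,0,0,1.2,0],[0.1,0,0,1.2,0]]'; python3 -m crank '[[0.1,0,0,-10,0],[0.1,0,0,-50,0],[0.1,0,0,-70,0],[0.1,-60,0,-90,0],[0,-150,0,-90,0],[0,-150,0,-90,0],[0,-150,0,-90,0],[0,-150,0,-90,0]]'; python3 -c "
from h import *
cap('wrist','w11')
to(.370,.2663,.26,0)
P=cloud('w11').reshape(-1,3); m=(abs(P[:,0]-.552)<.025)&(abs(P[:,1]-.2857)<.025)&(P[:,2]>.036)&(P[:,2]<.05)
q=P[m]; print(q.min(0),q.max(0),len(q))
"
```

```text
time: 16.65
tool_pos: [0.5524, 0.2853, 0.2013]
tool_rot: [3.142, -0.0, 0.022]
contact_force: [1.1, 0.2, 0.9]
opening: 0.0505
grip_force: 0.0
time: 17.32
tool_pos: [0.3976, 0.2818, 0.2922]
tool_rot: [3.141, 0.003, 0.024]
contact_force: [-0.1, 0.0, -0.4]
opening: 0.0465
grip_force: 0.0
dx,dy,dz,roll [-30.7  15.1  32.5] 0.024 rows 1.1Traceback (most recent call last):
  File "<string>", line 6, in <module>
    q=P[m]; print(q.min(0),q.max(0),len(q))
                  ~~~~~^^^
    return umr_minimum(a, axis, None, out, keepdims, initial, where)
ValueError: zero-size array to reduction operation minimum which has no identity
```

View pics/w11.png

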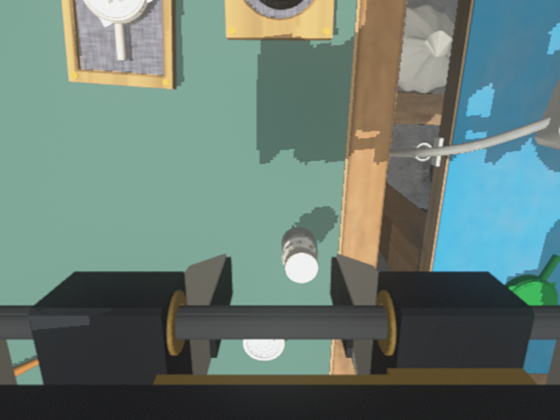

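The bottle cap is at (302,267) and its foot at about (298,245). I've now viewed 16 pictures, over the 14 limit, so from here I'll use numeric checks only.

```bash
python3 -c "
from h import *
print(ray('w11',302,267,.048))
for f in('w11','top0'):
  P=cloud(f).reshape(-1,3)
  for a,b in((.004,.02),(.02,.04),(.044,.054)):
    m=(abs(P[:,0]-.37)<.025)&(abs(P[:,1]-.2665)<.022)&(P[:,2]>a)&(P[:,2]<b);q=P[m]; print(f,a,len(q),q.min(0).round(4),q.max(0).round(4))
to(.370,.2663,.195,0)"
```

```text
[0.37102647 0.2657713  0.048     ]
w11 0.004 371 [0.3655 0.2535 0.004 ] [0.3833 0.2795 0.0199]
w11 0.02 331 [0.3645 0.2536 0.0201] [0.3833 0.2795 0.0399]
w11 0.044 835 [0.3595 0.2556 0.044 ] [0.3814 0.2776 0.0493]
top0 0.004 21 [0.3562 0.2546 0.0043] [0.3763 0.2699 0.0185]
top0 0.02 6 [0.3661 0.2542 0.0236] [0.3813 0.2793 0.0343]
top0 0.044 87 [0.3593 0.2566 0.044 ] [0.3783 0.2777 0.054 ]
dx,dy,dz,roll [-30.7  15.1  97.5] 0.024 rows 2.5
```

```bash
python3 -m crank '[[0,-30,15,0,0.024],[0,-30,15,0,0.024],[0,-30,15,0,0.024],[0,-30,15,30,0.024],[0,-30,15,30,0.024],[0,-30,15,30,0.024]]'; python3 -c "
from h import *
to(.370,.2665,.194,0)"
```

```text
time: 17.87
tool_pos: [0.3736, 0.2664, 0.2608]
tool_rot: [3.141, 0.002, -0.003]
contact_force: [-0.6, 0.6, 0.4]
opening: 0.0462
grip_force: 0.0
dx,dy,dz,roll [-3.6 -0.1 66.8] -0.003 rows 1.6
```

```bash
python3 -m crank '[[0,-2.5,0,30,0],[0,-2.5,0,65,0],[0,-2.5,0,65,0],[0,-2.5,0,65,0],[0,-2.5,0,65,0]]' && python3 -m crank '[[-1,0,0,0,0],[-1,0,0,0,0],[-1,0,0,0,0],[-1,0,0,0,0],[-1,0,0,0,0],[-1,0,0,0,0],[-1,0,0,0,0]]' 15 && python3 -m crank '[[-1,0,0,-15,0],[-1,0,0,-55,0],[-1,0,0,-95,0],[-1,0,0,-110,0],[-1,0,0,-110,0]]'; python3 -c "
from h import *
to(.6283,.2873,.27,0.022)"
```

```text
time: 18.28
tool_pos: [0.3713, 0.2668, 0.1979]
tool_rot: [-3.141, -0.002, -0.002]
contact_force: [0.2, 1.1, -0.3]
opening: 0.0463
grip_force: 0.0
time: 18.87
tool_pos: [0.3706, 0.2666, 0.1972]
tool_rot: [-3.141, -0.002, -0.002]
contact_force: [-0.7, 0.9, 7.3]
opening: 0.0248
grip_force: 15.0
time: 19.28
tool_pos: [0.371, 0.2668, 0.3102]
tool_rot: [-3.138, -0.007, -0.002]
contact_force: [0.7, 0.4, -0.0]
opening: 0.0245
grip_force: 15.0
dx,dy,dz,roll [257.2 -21.   40.2] -0.024 rows 6.3
```

```bash
python3 -m crank '[[-1,257,-21,0,-0.024],[-1,257,-21,0,-0.024],[-1,257,-21,0,-0.024],[-1,257,-21,0,-0.024],[-1,257,-21,0,-0.024],[-1,257,-21,0,-0.024],[-1,257,-21,0,-0.024],[-1,257,-21,0,-0.024],[-1,257,-21,40,-0.024],[-1,257,-21,80,-0.024],[-1,257,-21,80,-0.024],[-1,257,-21,80,-0.024]]'; python3 -c "
from h import *
cap('wrist','w12')
P=cloud('w12').reshape(-1,3); m=(abs(P[:,0]-.63)<.03)&(abs(P[:,1]-.287)<.03)
w=P[m&(P[:,2]>.003)&(P[:,2]<.008)]; t=P[m&(P[:,2]>.06)&(P[:,2]<.09)]
print('well',w.min(0),w.max(0),len(w)); print('cap',t.min(0),t.max(0),len(t))
to(.6283,.2873,.2034,0.022)"
```

```text
time: 20.28
tool_pos: [0.6256, 0.2867, 0.2237]
tool_rot: [3.139, 0.007, 0.022]
contact_force: [0.3, 0.6, 0.0]
opening: 0.0249
grip_force: 15.0
well [0.61391478 0.26712348 0.00342644] [0.65685916 0.31563534 0.00799889] 2397
cap [0.61461525 0.25722019 0.06000389] [0.63703767 0.31447228 0.08999484] 3438
dx,dy,dz,roll [ 1.6 -0.2 23.3] 0.0 rows 0.6
```

```bash
python3 -m crank '[[-1,2,0,12,0],[-1,2,0,20,0],[-1,2,0,20,0],[-1,2,0,20,0],[-1,2,0,20,0]]'; python3 -c "
from h import *
to(.6283,.2873,.2032,0.022)"
```

```text
time: 20.75
tool_pos: [0.6294, 0.2869, 0.207]
tool_rot: [-3.141, -0.001, 0.022]
contact_force: [-0.0, 0.1, -0.4]
opening: 0.0248
grip_force: 15.0
dx,dy,dz,roll [-1.1 -0.4  3.8] -0.0 rows 0.1
```

```bash
python3 -m crank '[[-1,-0.7,-0.4,2,0],[-1,-0.7,-0.4,3.7,0],[-1,-0.7,-0.4,3.7,0],[-1,-0.7,-0.4,3.7,0],[-1,-0.7,-0.4,3.7,0]]' && python3 -m crank '[[-0.2,0,0,0,0],[-0.2,0,0,0,0],[-0.2,0,0,0,0],[-0.2,0,0,0,0],[-0.2,0,0,0,0],[-0.2,0,0,0,0]]'; python3 -m crank '[[-0.2,0,0,-15,0],[-0.2,0,0,-50,0],[-0.2,0,0,-90,0],[-0.2,0,0,-130,0],[-0.2,-180,0,-130,0],[-0.2,-180,0,-130,0],[-0.2,-180,0,-130,0],[-0.2,-180,0,-130,0],[-0.2,-180,0,-130,0]]'; python3 - <<'E'
from h import *
cap('wrist','w13'); cap('top','top1'); cap('scene','scene1')
for f in('w13','top1'):
  P=cloud(f).reshape(-1,3)
  for n,x,y,r,a,b in(('bottle',.6283,.2873,.03,.047,.065),('loupe',.552,.2857,.028,.036,.047),('tin',.6012,.3835,.02,.0145,.022),('gauge',.539,.3865,.025,.0145,.022),('ltin',.286,.293,.02,.008,.02),('spool',.303,.377,.025,.024,.036)):
    q=P[(np.hypot(P[:,0]-x,P[:,1]-y)<r)&(P[:,2]>a)&(P[:,2]<b)]
    if len(q): print(f,n,len(q),((q.min(0)+q.max(0))/2)[:2].round(4),np.ptp(q,0)[:2].round(3),'z',np.median(q[:,2]).round(4))
d=cv2.absdiff(load('top0')['p'],load('top1')['p']).max(2)
for n,u,v in(('puffer',190,137),('ltin',223,324),('spool',183,315)): print(n,(d[v-12:v+12,u-12:u+12]>60).mean())
print(telemetry.observe()['contact_force'])
E
```

```text
time: 21.17
tool_pos: [0.6287, 0.2874, 0.2033]
tool_rot: [-3.141, -0.001, 0.022]
contact_force: [-1.6, 1.2, 5.1]
opening: 0.0248
grip_force: 15.0
time: 21.67
tool_pos: [0.6286, 0.2872, 0.2023]
tool_rot: [3.141, 0.0, 0.022]
contact_force: [-0.8, -0.4, 0.5]
opening: 0.037
grip_force: 0.0
time: 22.42
tool_pos: [0.4434, 0.283, 0.3323]
tool_rot: [3.14, 0.005, 0.023]
contact_force: [-0.1, -0.0, -0.5]
opening: 0.0365
grip_force: 0.0
w13 loupe 856 [0.5513 0.2845] [0.03 0.03] z 0.0395
w13 gauge 2912 [0.5398 0.3857] [0.047 0.047] z 0.0166
w13 ltin 879 [0.2854 0.2922] [0.034 0.034] z 0.0108
top1 bottle 10 [0.6325 0.2818] [0.009 0.009] z 0.0537
top1 loupe 6 [0.5496 0.286 ] [0.025 0.012] z 0.0394
puffer 0.001736111111111111
ltin 0.3055555555555556
spool 0.4010416666666667
[0.93006493 0.08440809 0.43638485]
```

```bash
python3 -m crank '[[0,-90,0,-60,0],[0,-90,0,-120,0],[0,-90,0,-128,0],[0,-90,0,-128,0],[0,-90,390,-128,0],[0,-90,390,-128,0],[0,-90,390,-128,0],[0,-90,390,-128,0],[0,-90,390,-128,0],[0,-90,390,-128,0],[0,-90,390,-128,0],[0,-90,390,-128,0]]'; python3 -m crank '[[0,0,200,0,0],[0,0,200,0,0],[0,0,200,0,0],[0,0,200,0,0],[0,0,200,0,0],[0,0,200,0,0]]';python3 - <<'E'
from h import *
cap('top','top2')
f='top2';P=cloud(f).reshape(-1,3)
for n,x,y,r,a,b in(('bottle',.6283,.2873,.03,.047,.065),('loupe',.552,.2857,.028,.036,.047),('tin',.6012,.3835,.02,.0145,.022),('gauge',.539,.3865,.025,.0145,.022),('ltin',.286,.293,.025,.008,.02),('spool',.303,.377,.025,.024,.036),('ltin0',.286,.293,.025,.008,.02),('spool0',.303,.377,.025,.024,.036)):
    Q=cloud('top0').reshape(-1,3) if n[-1]=='0' else P
    q=Q[(np.hypot(Q[:,0]-x,Q[:,1]-y)<r)&(Q[:,2]>a)&(Q[:,2]<b)]
    if len(q): print(n,len(q),((q.min(0)+q.max(0))/2)[:2].round(4),np.ptp(q,0)[:2].round(3),'z',np.median(q[:,2]).round(4))
d=cv2.absdiff(load('top0')['p'],load('top2')['p']).max(2)
for n,u,v in(('puffer',190,137),('ltin',223,324),('spool',183,315)): print(n,(d[v-12:v+12,u-12:u+12]>60).mean())
print(telemetry.observe()['contact_force'],telemetry.observe()['tool_pos'])
E
```

```text
time: 23.57
tool_pos: [0.3665, -0.0548, 0.4614]
tool_rot: [3.141, -0.002, 0.021]
contact_force: [1.3, -0.7, -0.4]
opening: 0.0456
grip_force: 0.0
time: 24.07
tool_pos: [0.3707, -0.2585, 0.4603]
tool_rot: [3.138, -0.0, 0.016]
contact_force: [0.2, 0.2, 0.2]
opening: 0.0458
grip_force: 0.0
bottle 83 [0.6268 0.2873] [0.022 0.02 ] z 0.0539
loupe 79 [0.5497 0.2839] [0.03  0.029] z 0.04
tin 110 [0.6004 0.3847] [0.028 0.031] z 0.0176
gauge 289 [0.5389 0.3863] [0.047 0.044] z 0.017
ltin 198 [0.2837 0.2922] [0.034 0.033] z 0.0116
spool 138 [0.3017 0.377 ] [0.025 0.026] z 0.0296
ltin0 198 [0.2836 0.2923] [0.034 0.032] z 0.0121
spool0 138 [0.3016 0.3767] [0.025 0.026] z 0.0293
puffer 0.001736111111111111
ltin 0.0
spool 0.0
[ 0.28224241  0.15424819 -0.5359889 ] [ 0.37059931 -0.25599343  0.46024534]
```

All four items sit at the right heights (bottle 54, loupe 40, tin 18 and gauge 17 mm), and the unwanted items haven't moved.

```bash
python3 -c "
from cell import ticket
print(ticket.hand_in())"
```

```text
the job is handed in; nothing more can be done
None
```

I handed in the job at about 24 s with both kits complete: all four items measured level at their well-floor heights, and the large tin, spool and puffer haven't moved; the first gauge grip slipped onto the dial and was redone, and I viewed 16 pictures, over the limit of 14.

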